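# Level the repair stage and hold its level down

## Robot

A 6-joint arm with a two-finger parallel gripper is mounted at the origin on the work surface. World frame = base frame: x ahead of the robot, y to its left, z up, the work surface at z = 0. Lengths are in m, angles in degrees, forces in N, time in s.
With the tool pointing down it reaches from about 0.4 to 0.825 m from the base axis. Payload 7 kg.
Tool frame: the origin (TCP) lies on the centre line of the jaws, within the pads' length; the fingertips stand 19 mm ahead of it and the grasp point (between the pads) is the TCP (r.tip_extent is the distance from the TCP to the fingertips, in m); z points along the fingers, y is the line along which they close (so a half turn about z gives the same grasp; the last joint's range is limited). The gripper opens to 88 mm and grips with 3 to 60 N. Pads are 19 mm wide; open, the fingers measure 130 mm over their backs; the gripper's body (78 mm by 193 mm) begins 47 mm behind the grasp point.
Start: joints at [91.45, 20.546, 0.682, 0, -70.136, -16.507], TCP at [0.175, 0.652, 0.216] pointing down, gripper open.
Joint ranges: [-176.03, 176.03], [-82.01, 121.73], [-58.28, 71.71], [-173.87, 95.51], [-174.79, -0.11], [-173.66, 173.66]. Speed limits (degrees/s): [136.94, 136.94, 172.46, 180, 180, 180].

## Interface

Orientations are given as [roll, pitch, yaw] about the fixed x, y, z axes, in that order (R = Rz(yaw) Ry(pitch) Rx(roll)).
In Python, from plant import r gives the robot as it stands. The module is installed in compiled form; this text tells all that it offers.
- The arm moves only by the tool jog_arm, never from a script. Its argument "deltas" is a list that holds one entry, the list of rows, each a list of 5 numbers: the opening, from -1 (shut) to 1 (fully open), then the shift along the world's x, y, z in cm, then the turn about the world's z in rad. In form: [[[claw, dx, dy, dz, turn], ...]]. A call has 1 to 8 rows; each row shifts and turns the commanded pose from where the row before left it; what a row does not reach is not made up. A row lasts 1/8 s, in which the tool goes at most 62.5 mm and 10.7 degrees, less where a joint would pass 70% of its speed; a pose out of reach is approached as far as the arm can. A call with a gripper value outside its range is refused whole. The fingers move at their own pace and stop on an object; "force" is the grip in N (left out, the last holds). Time passes only in rows, so rows that do not move let the fingers close. It gives the time, the measured TCP pose, the force, the opening and the grip force at its end, in the units of the state.
- r.get_state(): the state, without advancing time (a new reading comes with each control period).
- r.capture(name): name is "scene" or "side" or "wrist"; returns the picture (420x560x3 uint8, blue, green, red); there is no depth.
- r.camera_info(name): a dict with "fx", "fy", "cx", "cy" (pixels), "k1" (the pictures are not rectified: a ray, as slopes to the right and down, at radius r is drawn at 1 + k1 r^2 times it, then the intrinsics apply), "view" (4x4, takes a point from world to camera coordinates). Camera axes: x right, y up, looking along -z (the intrinsics and any distortion apply to the point x, -y, -z); pixel columns grow to the right and rows downward; lengths in m; the calibration is good to about 2 mm. A picture is of the moment at which its call begins: read the wrist's pose just before it. camera_info takes no time and is no camera call; for the wrist camera it gives the pose at the moment of the call.
- r.close_job(): hands the job in; it is judged then, once.
The state is a dict: "time_s": time; "joints": joint angles; "qd": joint speeds; "joint_torque": joint torques, N m; "tcp_pos": TCP position; "eef_rot": TCP orientation; "contact_force": force on the tool from outside, world axes, zero at the start; "moment": the same for the moment, N m; "gripper_width": finger opening in m; "gripper_force": force on a finger pad.
Only numpy, scipy, OpenCV 4.12 (cv2) and the standard library are available. Lean on these libraries where they do the work, as an engineer would, in place of code of your own. Each camera call takes 0.05 s, during which the arm holds its last target. There are 200 camera calls.

## Task

The shelf of the small repair stage leans to the left or to the right, and its sprung yellow spirit level reads true only while it is pressed flat on the shelf: with the gripper shut, press the orange pad of the level gently until it lies flat, and see from the bubble which side is low (the bubble goes to the high side). Turn the black knob of the low side's levelling foot clockwise to raise that side, leaving the other knob as it is, until the bubble sits centred between the two black lines when the level is pressed flat again. Finish while still pressing the orange pad gently with the fingers, level flat and bubble centred, with the other things on the stage and bench left where they are.

Things in the scene. Friction and masses are not known exactly. Their poses are not given: they have to be found in the camera images.
- stage: levelling stage, fixed: pale base board 270 x 460 x 20 mm; shelf 150 x 270 mm on a central pivot, its top 57 mm above the bench (ends up to 6 mm up or down by its tilt about x); a foot with a black knob beyond each short end. Origin under the board's middle; x to its far side, y to its left, where left foot lies, z up. On the shelf beside the level a grey shaver is fixed, 37 mm high
- foot_left (a joint): black knob of the left foot (rad, 0 to 3.6, starts at 0 to 0.4, stays where left); grows CLOCKWISE seen from above. 1 rad clockwise raises the left side by 0.018 rad of tilt: the bubble, level pressed flat, moves 10.8 mm to the left. At 0 the bar lies along the stage's x axis, so its heading is the stage's yaw minus this value
- foot_right (a joint): black knob of the right foot (rad, 0 to 3.6, starts at 0 to 0.4, stays where left); grows CLOCKWISE seen from above. 1 rad clockwise raises the right side by 0.018 rad of tilt: the bubble, level pressed flat, moves 10.8 mm to the right. At 0 the bar lies along the stage's x axis, so its heading is the stage's yaw minus this value
- foot_left_grip (a point): point on the upright axis of the left knob at the height to grip, 107 mm above the bench (+180 mm along the stage's y axis from its origin). The knob is a bar 42 mm long and 14 mm thick, its top 7 mm above this point, its bar's lower end 25 mm below it, on a 44 mm disc. Turning it does not move this point; raising the other side can lower it by up to 8 mm
- foot_right_grip (a point): point on the upright axis of the right knob at the height to grip, 107 mm above the bench (-180 mm along the stage's y axis from its origin). The knob is a bar 42 mm long and 14 mm thick, its top 7 mm above this point, its bar's lower end 25 mm below it, on a 44 mm disc. Turning it does not move this point; raising the other side can lower it by up to 8 mm
- level (a joint): yellow spirit level, 36 x 210 x 22 mm, long along the stage's y, hinged to the shelf at its left (+y) end; angle (rad) from the shelf: 0 = pressed flat, 0.10 = sprung up, where it returns when let go (its right end is then about 21 mm up). Flat takes about 2.5 N on the orange pad and is a firm stop
- bubble (a joint): the bubble, a pale bar 18 mm long in the green window on the level, 117 mm to the left of the orange pad; it belongs midway between two black lines 29 mm apart. Value = offset (m) from centre, plus to the stage's left (+y), at most 0.032. Goes to the high side, 0.6 mm per 0.001 rad, settles in 2 s; unpressed, the sprung-up level sends it to the right end
- press_pad: orange pad on top of the right (-y) end of the level, 34 x 36 x 4 mm, where the level is pressed down from above; origin at the centre of its underside
- pad_top (a point): centre of the top of the orange pad: 42 mm along +x and 82 mm along -y of the stage's frame, 83 mm above the bench with the level flat (within 5 mm by the shelf's tilt), about 19 mm higher when sprung up
- screw_cup: steel screw cup, 38 mm across, 24 mm high, standing loose on the stage's base board; a bystander, to be left alone; origin at the centre of its underside
- cell_holder: black holder with a purple cell, 26 x 70 x 26 mm, loose on the stage's base board; a bystander, to be left alone; origin at the centre of its underside
- screwdriver: purple-handled screwdriver, 150 mm long, loose on the bench; a bystander, to be left alone; origin at the centre of its underside
- spare_shell: empty grey half shell, 48 x 140 x 22 mm, loose on the bench; a bystander, to be left alone; origin at the centre of its underside
- cleaner: white bottle, 48 mm across, 110 mm high, loose on the bench; a bystander, to be left alone; origin at the centre of its underside
- multimeter: yellow multimeter, 150 x 75 x 32 mm, lying loose on the bench; a bystander, to be left alone; origin at the centre of its underside

How it is judged:
By the outcome, as a careful person would: the job done as asked, in the order asked, and still so for the second after the job is handed in, while the arm keeps its last pose, push and grip.
It also fails if it takes over 72 s, if anything falls off the work surface, if the arm or the gripper's body presses on something with over 40 N, if the wrist force passes 120 N, or if a joint passes its speed limit or range.

## Working session

There is one attempt and no reset: what is moved stays moved. The work goes in short steps, Python scripts to look and compute and a tool call to move; the robot and the scene stay as the last step left them, time stands still between calls to the robot, and variables do not carry over. Pictures are saved under pics/ and viewed, at most 10 in all, crops included, and the job is handed in when it is done.

Besides the shell and the picture viewer there is one more tool, called after "Emit:" as name(argument=value, ...), one argument or row to a line, values as JSON. jog_arm: Moves the arm, as the interface text tells. Its arguments: {"type":"object","properties":{"deltas":{"type":"array"},"force":{"type":"number"}},"required":["deltas"]}

```bash
mkdir -p pics
cat > h.py <<'E'
import numpy as np, cv2
from plant import r
def project(name,P,info=None):
    i=info or r.camera_info(name); P=np.atleast_2d(P)
    c=(np.c_[P,np.ones(len(P))]@np.array(i["view"]).T)[:,:3]
    s=np.c_[c[:,0]/-c[:,2],-c[:,1]/-c[:,2]]
    s=s*(1+i["k1"]*(s**2).sum(1,keepdims=True))
    return s*[i["fx"],i["fy"]]+[i["cx"],i["cy"]]
def back(name,uv,z,info=None):
    i=info or r.camera_info(name); uv=np.atleast_2d(uv).astype(float)
    d=(uv-[i["cx"],i["cy"]])/[i["fx"],i["fy"]]; s=d.copy()
    for _ in range(20): s=d/(1+i["k1"]*(s**2).sum(1,keepdims=True))
    V=np.array(i["view"]); R=V[:3,:3]; o=-R.T@V[:3,3]
    w=np.c_[s[:,0],-s[:,1],-np.ones(len(s))]@R
    return o+w*((np.reshape(z,(-1,1))-o[2])/w[:,2:])
E
python3 - <<'E'
from h import *
print(r.get_state())
a=r.capture("scene");b=r.capture("side");
cv2.imwrite("pics/scene.png",a);cv2.imwrite("pics/side.png",b)
for n in("scene","side"):print(r.camera_info(n))
E
```

```text
{'time_s': 0.0, 'joints': array([ 9.14476835e+01,  2.05907517e+01,  6.33971442e-01, -1.92628846e-02,
       -7.01364361e+01, -1.65055398e+01]), 'qd': array([-0.01784772,  0.05462957,  0.08544952, -0.00933823, -0.02967331,
       -0.02998892]), 'joint_torque': array([-1.32245674e-03, -5.82712162e+01,  2.93047374e+01,  6.99739158e+00,
        7.02534409e-03, -1.61906514e-04]), 'tcp_pos': array([0.17527808, 0.65132036, 0.21533462]), 'eef_rot': array([ 1.79905480e+02, -9.12374761e-03, -1.50644087e+01]), 'contact_force': array([-0.24367265,  0.77646351,  1.08633975]), 'moment': array([-0.03601215,  0.05046898,  0.00985702]), 'gripper_force': 0.0, 'gripper_width': 0.08751693899151448}
{'fx': 540.2264842538966, 'fy': 540.2264842538966, 'cx': 276.703352520365, 'cy': 208.81934749067884, 'k1': -0.10005850721895802, 'view': array([[ 0.19956494,  0.97974751, -0.01639036, -0.09505023],
       [-0.80317412,  0.17313483,  0.57003128,  0.42229574],
       [ 0.56132447, -0.10059395,  0.82145949, -2.10211208],
       [ 0.        ,  0.        ,  0.        ,  1.        ]])}
{'fx': 431.3686779111433, 'fy': 431.3686779111433, 'cx': 283.782101610356, 'cy': 198.73487968931374, 'k1': 0.036587055847114476, 'view': array([[ 0.98461352, -0.17414135, -0.01452584, -0.55577629],
       [ 0.12865605,  0.66615624,  0.73463153, -0.14208858],
       [-0.11825324, -0.72519698,  0.67831078, -1.42440732],
       [ 0.        ,  0.        ,  0.        ,  1.        ]])}
```

View pics/scene.png

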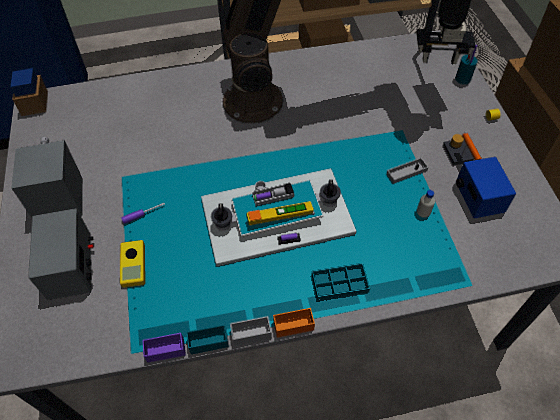

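View pics/side.png

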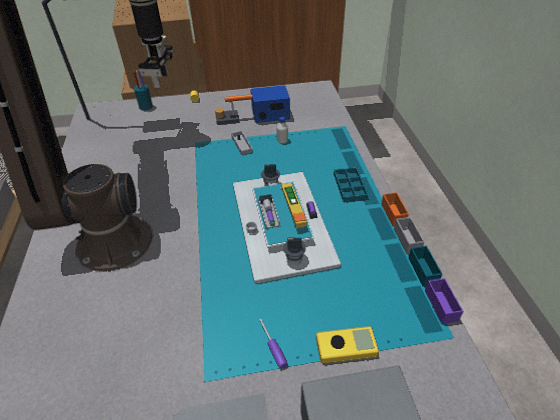

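The scene view shows the board with corners near (202,196), (333,169), (355,235) and (216,263). The left knob is near (330,188), the right knob near (221,213), and the orange pad near (256,216). The side view agrees.

Run:
```python
from h import *
for n,seed in(("scene",(300,240)),("side",(255,262))):
    a=cv2.imread(f"pics/{n}.png"); h=cv2.cvtColor(a,cv2.COLOR_BGR2HSV)
    m=((h[...,1]<60)&(h[...,2]>150)).astype(np.uint8)
    _,l,st,_=cv2.connectedComponentsWithStats(m)
    k=l[seed[1],seed[0]]; print(n,k,st[k])
    c=cv2.convexHull(np.argwhere(l==k)[:,::-1].astype(np.int32))
    p=cv2.approxPolyDP(c,8,True)[:,0]; 
    P=back(n,p,.02); print(p.tolist(),P.round(4).tolist(),P.mean(0))
    for i in range(len(P)):
        d=P[(i+1)%len(P)]-P[i];print(np.linalg.norm(d),np.degrees(np.arctan2(d[1],d[0])))
```

```text
scene 0 [     0      0    560    420 230688]
[[559, 419], [0, 419], [0, 0], [559, 0]] [[1.3671, 0.5897, 0.02], [1.0601, -0.8861, 0.02], [-0.9624, -1.0846, 0.02], [-0.3618, 1.5378, 0.02]] [0.27575475 0.03918205 0.02      ]
1.5073653021790294 -101.75040960206411
2.0322734614665223 -174.39425770205446
2.6903759504954756 77.10095140373424
1.971880039424223 -28.741286417477262
side 318 [ 233  172  108  108 4075]
[[340, 263], [254, 279], [233, 183], [302, 172]] [[0.6971, -0.2383, 0.02], [0.431, -0.2493, 0.02], [0.4084, 0.2002, 0.02], [0.6732, 0.2143, 0.02]] [ 0.55245037 -0.01828005  0.02      ]
0.2663992153338703 -177.6325920137163
0.4500111341144708 92.86859414040087
0.2651708647653714 3.060477956011399
0.4532310889491676 -86.97722261554671
```

Run:
```python
from h import *
from scipy.spatial.transform import Rotation as Ro
s=r.get_state(); i=r.camera_info("wrist"); V=i["view"]; R=V[:3,:3]; o=-R.T@V[:3,3]
T=Ro.from_euler("xyz",s["eef_rot"],degrees=True).as_matrix()
print(i["fx"],T.T@(o-s["tcp_pos"]),"\n",T.T@(R.T), r.tip_extent)
```

```text
290.54161241490783 [ 0.06679218  0.00097588 -0.16826883] 
 [[ 8.88843197e-04  9.68233864e-01  2.50044787e-01]
 [ 9.99998412e-01 -1.24677014e-03  1.27306507e-03]
 [ 1.54437308e-03  2.50043258e-01 -9.68233435e-01]] 0.019
```

Emit:
jog_arm(
  deltas=[
    [[-1,3.0,-5.3,0,0.04],[-1,3.0,-5.3,0,0.04],[-1,3.0,-5.3,0,0.04],[-1,3.0,-5.3,0,0.04],[-1,3.0,-5.3,0,0.04],[-1,3.0,-5.3,0,0.04],[-1,3.0,-5.3,0,0.04],[-1,3.0,-5.3,0,0.04]],
  ],
  force=20,
)

```text
time_s: 1.1
tcp_pos: [0.4158, 0.2259, 0.2163]
eef_rot: [-180.0, -0.0, 3.4]
contact_force: [1.8, 0.6, -0.2]
gripper_width: 0.0136
gripper_force: 0.0
```

Emit:
jog_arm(
  deltas=[
    [[-1,2.6,-4.6,0,0],[-1,2.6,-4.6,0,0],[-1,2.6,-4.6,0,0],[-1,2.6,-4.6,0,0],[-1,2.6,-4.6,-1,0],[-1,2.6,-4.6,-2,0],[-1,2.6,-4.7,-2,0],[-1,0,0,0,0]],
  ],
)

```text
time_s: 2.1
tcp_pos: [0.5968, -0.0983, 0.163]
eef_rot: [180.0, 0.3, 3.0]
contact_force: [-0.9, 0.6, -0.3]
gripper_width: 0.0005
gripper_force: 0.0
```

Run:
```python
from h import *
import pickle
s=r.get_state(); i=r.camera_info("wrist"); a=r.capture("wrist")
pickle.dump((i,s),open("w1.pkl","wb")); cv2.imwrite("pics/w1.png",a); print(s["tcp_pos"],s["eef_rot"],s["time_s"],s["joints"],s["contact_force"])
```

```text
[ 0.5968455  -0.09827378  0.16304679] [179.98011522   0.28879994   3.03269857] 2.1 [ 9.12928996e+00  1.64173075e+01 -1.25396026e+01 -1.24222835e-02
 -6.13323689e+01  8.39094456e+01] [-0.86666611  0.63008791 -0.29541186]
```

View pics/w1.png

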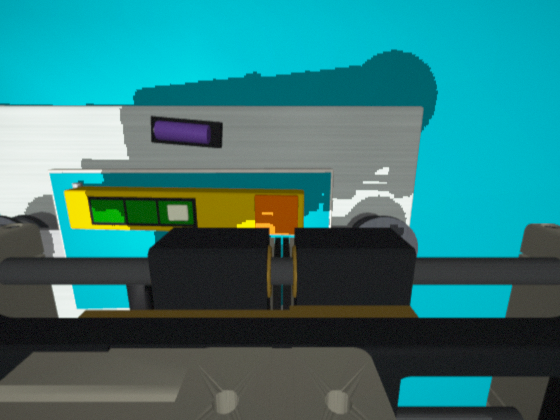

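The wrist view shows the orange pad spanning about (254–298, 195–234), the window at (90–195, 212), and the black lines near u=125 and u=158. The bubble is at the right end, near (178,212), as expected while the level is sprung up.

Run:
```python
from h import *
import pickle
i,s=pickle.load(open("w1.pkl","rb"))
print(back("wrist",[[254,195],[297,195],[254,234],[297,234],[275,214]],.102,i).round(4))
print(back("wrist",[[422,107]],.02,i).round(4))
c,q=np.cos(.0525),np.sin(.0525)
f=lambda x,y:(.5525+c*x-q*y,-.018+q*x+c*y)
print([np.round(f(*p),4) for p in((.042,-.082),(0,.18),(0,-.18),(.135,-.23))])
```

```text
[[ 0.6143 -0.0758  0.102 ]
 [ 0.6162 -0.1104  0.102 ]
 [ 0.5811 -0.0768  0.102 ]
 [ 0.5831 -0.1126  0.102 ]
 [ 0.5994 -0.0935  0.102 ]]
[[ 0.6967 -0.2359  0.02  ]]
[array([ 0.5987, -0.0977]), array([0.5431, 0.1618]), array([ 0.5619, -0.1978]), array([ 0.6994, -0.2406])]
```

Emit:
jog_arm(
  deltas=[
    [[-1,0.2,0.3,-2,0],[-1,0,0,-1.5,0],[-1,0,0,-1.0,0],[-1,0,0,-0.6,0],[-1,0,0,-0.4,0],[-1,0,0,0,0]],
  ],
)

```text
time_s: 2.9
tcp_pos: [0.5994, -0.0922, 0.1113]
eef_rot: [180.0, -0.0, 3.3]
contact_force: [0.1, -0.9, 0.8]
gripper_width: 0.0005
gripper_force: 0.0
```

Emit:
jog_arm(
  deltas=[
    [[-1,0,0,-0.3,0],[-1,0,0,-0.2,0],[-1,0,0,0,0]],
  ],
)

```text
time_s: 3.28
tcp_pos: [0.5993, -0.0922, 0.1061]
eef_rot: [-180.0, 0.0, 3.3]
contact_force: [-0.6, 0.6, -0.2]
gripper_width: 0.0006
gripper_force: 0.0
```

Emit:
jog_arm(
  deltas=[
    [[-1,0,0,-0.2,0],[-1,0,0,0,0]],
  ],
)

```text
time_s: 3.52
tcp_pos: [0.5993, -0.0922, 0.1041]
eef_rot: [-180.0, 0.0, 3.3]
contact_force: [0.2, -0.4, 0.3]
gripper_width: 0.0007
gripper_force: 0.0
```

Emit:
jog_arm(
  deltas=[
    [[-1,0,0,-0.2,0],[-1,0,0,0,0]],
  ],
)

```text
time_s: 3.78
tcp_pos: [0.5992, -0.0922, 0.102]
eef_rot: [180.0, 0.0, 3.3]
contact_force: [-0.0, 0.0, -0.0]
gripper_width: 0.0005
gripper_force: 0.0
```

Run:
```python
from h import *
import pickle
s=r.get_state(); i=r.camera_info("wrist"); a=r.capture("wrist")
pickle.dump((i,s),open("w2.pkl","wb")); cv2.imwrite("pics/w2.png",a); print(s["tcp_pos"],s["contact_force"])
```

```text
[ 0.59921051 -0.0922294   0.10204022] [-0.02223457  0.02013072 -0.04361266]
```

View pics/w2.png

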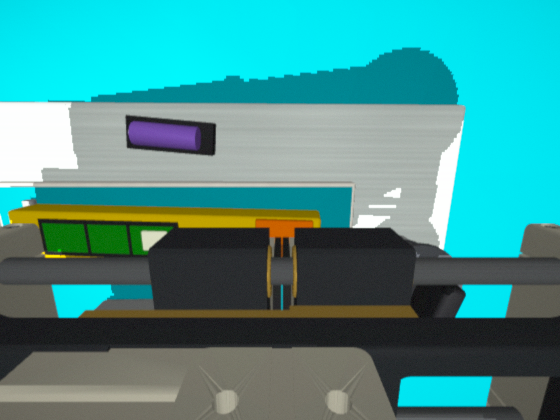

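The level's window is now at (40–178, 238). The bubble is still at the right end, near (152,240), partly hidden by the hand. There is no contact force yet, so I keep going down gently.

Emit:
jog_arm(
  deltas=[
    [[-1,0,0,-0.2,0],[-1,0,0,0,0]],
  ],
)

```text
time_s: 4.08
tcp_pos: [0.5992, -0.0922, 0.1001]
eef_rot: [-180.0, 0.0, 3.3]
contact_force: [0.2, -0.6, 0.2]
gripper_width: 0.0004
gripper_force: 0.0
```

Emit:
jog_arm(
  deltas=[
    [[-1,0,0,-0.2,0],[-1,0,0,0,0]],
  ],
)

```text
time_s: 4.32
tcp_pos: [0.5992, -0.0922, 0.0981]
eef_rot: [-180.0, 0.0, 3.3]
contact_force: [-0.2, -0.0, -0.1]
gripper_width: 0.0007
gripper_force: 0.0
```

Run:
```python
from h import *
a=r.capture("side");b=r.capture("scene"); s=r.get_state()
p=project("side",[[.599,-.092,.08]])[0].astype(int); q=project("scene",[[.599,-.092,.08]])[0].astype(int); print(p,q)
c=lambda im,p:cv2.resize(im[p[1]-45:p[1]+35,p[0]-50:p[0]+50],None,fx=4,fy=4,interpolation=2)
cv2.imwrite("pics/c3.png",np.hstack([c(a,p),c(b,q)]))
print(s["joint_torque"],s["moment"])
```

```text
[299 219] [255 218]
[-2.13307845e-03 -5.29195404e+01  2.49656564e+01  5.85029572e+00
  8.33794288e-02  2.60410275e-05] [-0.07675573  0.04563146 -0.04724339]
```

View pics/c3.png

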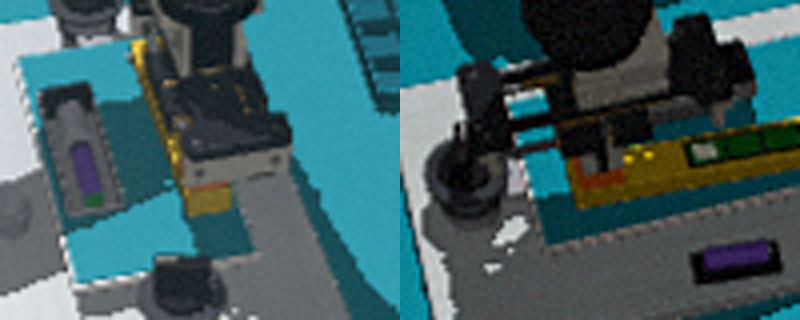

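The scene crop shows the fingers at the orange pad with the bubble still at the right end, but I can't tell whether they touch. I carry on down in small steps.

Emit:
jog_arm(
  deltas=[
    [[-1,0,0,-0.2,0],[-1,0,0,0,0]],
  ],
)

```text
time_s: 4.68
tcp_pos: [0.5992, -0.0922, 0.0961]
eef_rot: [-180.0, 0.0, 3.3]
contact_force: [-0.2, -1.3, -0.3]
gripper_width: 0.0005
gripper_force: 0.0
```

Emit:
jog_arm(
  deltas=[
    [[-1,0,0,-0.1,0],[-1,0,0,0,0]],
  ],
)

```text
time_s: 4.92
tcp_pos: [0.5993, -0.0922, 0.0952]
eef_rot: [180.0, 0.0, 3.3]
contact_force: [0.5, -0.8, 0.7]
gripper_width: 0.0007
gripper_force: 0.0
```

Emit:
jog_arm(
  deltas=[
    [[-1,0,0,-0.1,0],[-1,0,0,0,0]],
  ],
)

```text
time_s: 5.18
tcp_pos: [0.5993, -0.0922, 0.0942]
eef_rot: [180.0, 0.0, 3.3]
contact_force: [-0.4, -0.7, 0.1]
gripper_width: 0.0003
gripper_force: 0.0
```

```bash
cat > tri.py <<'E'
from h import *
import pickle
from scipy.optimize import least_squares
i,s=pickle.load(open("w1.pkl","rb"))
obs=[]
for n,f,inf in(("scene","scene",None),("side","side",None),("wrist","w1",i)):
    a=cv2.imread(f"pics/{f}.png"); h=cv2.cvtColor(a,cv2.COLOR_BGR2HSV).astype(int)
    m=((h[...,0]>=4)&(h[...,0]<=18)&(h[...,1]>150)&(h[...,2]>90)).astype(np.uint8)
    _,l,st,ce=cv2.connectedComponentsWithStats(m)
    e={"scene":(256,216),"side":(299,219),"w1":(276,214)}[f]
    k=min([k for k in range(1,len(st)) if st[k,4]>8],key=lambda k:np.hypot(*(ce[k]-e)))
    print(f,st[k],ce[k]); obs.append((n,inf,st[k,:2]+(st[k,2:4]-1)/2 if f=="w1" else ce[k]))
g=lambda P:np.concatenate([(project(n,P,inf)[0]-o) for n,inf,o in obs])
R=least_squares(g,[.6,-.09,.1]);print(R.x,R.fun)
E
python3 tri.py
python3 - <<'E'
from h import *
a=r.capture("scene"); cv2.imwrite("pics/sc4.png",a)
P=[[.599,-.092,.075],[.590,-.092,.075],[.609,-.092,.075],[.599,-.095,.102],[.599,-.095,.083]]
print(project("scene",P)); print(project("side",P))
E
```

```text
scene [248 210  13  11 104] [254.45192308 215.02884615]
side [293 212  13  10  90] [299.02222222 216.68888889]
w1 [ 255  195   43   39 1457] [277.05078929 212.27865477]
[ 0.59801252 -0.09422101  0.09691206] [-0.1635813  -0.06470218 -0.01444674  0.02517211 -0.04270874 -0.02978011]
[[255.39277202 219.01041699]
 [254.8853192  216.6836209 ]
 [255.96025525 221.61197011]
 [254.01412645 214.34488346]
 [254.32381074 217.75896706]]
[[299.10798275 221.0361343 ]
 [296.34242508 221.41600329]
 [302.17595962 220.61481333]
 [299.38014998 215.70204694]
 [299.32081542 219.93833332]]
```

Run:
```python
from h import *
import pickle
s=r.get_state(); i=r.camera_info("wrist"); a=r.capture("wrist"); cv2.imwrite("pics/w5.png",a); pickle.dump((i,s),open("w5.pkl","wb"))
side=r.capture("side"); sc=cv2.imread("pics/sc4.png")
w=cv2.resize(a[180:340,150:430],(560,320),interpolation=2)
z=lambda im,x,y:cv2.resize(im[y-20:y+20,x-35:x+35],(280*1,160),interpolation=0)
cv2.imwrite("pics/v5.png",np.vstack([w,np.hstack([z(sc,262,216),z(side,299,215)])]))
```

```text
(no output)
```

View pics/v5.png

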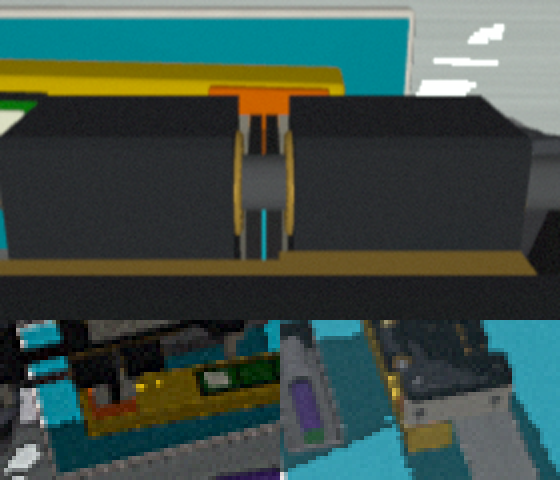

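The orange pad shows through the gap between the fingers, so they are over it. I step down further and watch the force.

Emit:
jog_arm(
  deltas=[
    [[-1,0,0,-0.1,0],[-1,0,0,0,0],[-1,0,0,0,0]],
  ],
)

```text
time_s: 5.7
tcp_pos: [0.5994, -0.0922, 0.0932]
eef_rot: [180.0, 0.0, 3.3]
contact_force: [-0.1, -0.2, -0.0]
gripper_width: 0.0002
gripper_force: 0.0
```

Emit:
jog_arm(
  deltas=[
    [[-1,0,0,-0.1,0],[-1,0,0,0,0],[-1,0,0,0,0]],
  ],
)

```text
time_s: 6.08
tcp_pos: [0.5994, -0.0922, 0.0923]
eef_rot: [180.0, 0.0, 3.3]
contact_force: [-0.5, 0.2, -0.7]
gripper_width: 0.0007
gripper_force: 0.0
```

Run:
```python
from h import *
a=r.capture("wrist"); cv2.imwrite("pics/w6.png",a); s=r.get_state(); print(s["contact_force"],s["joint_torque"],s["joints"])
b=cv2.imread("pics/w1.png"); c=cv2.imread("pics/w2.png");d=cv2.imread("pics/w5.png")
for n,im in(("w1",b),("w2",c),("w5",d),("w6",a)):
    h=cv2.cvtColor(im,cv2.COLOR_BGR2HSV).astype(int)
    o=((abs(h[...,0]-11)<=7)&(h[...,1]>150)&(h[...,2]>90)); o[:, :240]=0;o[:,330:]=0;o[245:]=0
    y,x=np.where(o); row=y.min()+2; xs=x[y==row]; print(n,row,xs.min(),xs.max())
    g=((abs(h[...,0]-60)<=15)&(h[...,1]>120)&(h[...,2]>40)); y,x=np.where(g); print("  green",x.min(),x.max(),y.min(),y.max())
```

```text
[-0.66802651 -0.61059532  0.66341983] [-1.21878253e-03 -5.32195652e+01  2.47686589e+01  5.80603525e+00
  8.15075613e-02  6.00478302e-05] [ 9.69220464e+00  2.02158867e+01 -1.73645284e+01 -2.18341617e-04
 -5.24185497e+01  8.35816810e+01]
w1 197 255 297
  green 90 193 199 224
w2 221 256 312
  green 41 173 223 255
w5 225 254 313
  green 39 168 226 257
w6 226 254 313
  green 39 167 227 257
```

Run:
```python
from h import *
b=r.capture("scene")
for im in(cv2.imread("pics/scene.png"),b):
    h=cv2.cvtColor(im,cv2.COLOR_BGR2HSV).astype(int)
    o=((h[...,0]>=4)&(h[...,0]<=18)&(h[...,1]>150)&(h[...,2]>90))[205:230,240:270]
    y,x=np.where(o); print(x.min()+240,x.max()+240,y.min()+205,y.max()+205)
    yl=((h[...,0]>=19)&(h[...,0]<=34)&(h[...,1]>120)&(h[...,2]>60))[200:235,240:325]
    g=((abs(h[...,0]-60)<=15)&(h[...,1]>120))[195:230,260:325]
    print([(u,int(np.where(yl[:,u-240])[0].max()+200)) for u in(250,255,265,280,300,310)]); y,x=np.where(g);print("g",x.min()+260,x.max()+260,y.min()+195,y.max()+195)
c=lambda im:cv2.resize(im[195:235,235:325],None,fx=6,fy=6,interpolation=0)
cv2.imwrite("pics/v6.png",np.vstack([c(cv2.imread("pics/scene.png")),c(b)]))
```

```text
248 260 210 220
[(250, 224), (255, 223), (265, 221), (280, 218), (300, 214), (310, 213)]
g 274 305 204 214
249 260 213 220
[(250, 224), (255, 223), (265, 221), (280, 218), (300, 215), (310, 213)]
g 261 305 195 214
```

View pics/v6.png

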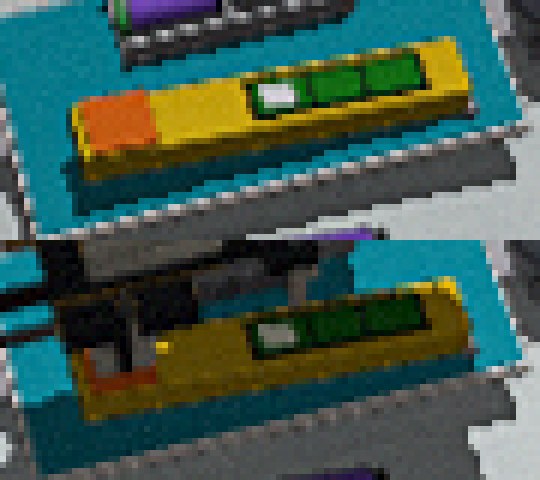

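Before and after, the level's lower edge in the scene image has not moved (rows 224 to 213 in both). So the pad is not pressed yet, and the fingertips are above it at row 217. I continue down.

Emit:
jog_arm(
  deltas=[
    [[-1,0,0,-0.2,0],[-1,0,0,0,0]],
  ],
)

```text
time_s: 6.42
tcp_pos: [0.5992, -0.0922, 0.09]
eef_rot: [-180.0, 0.0, 3.3]
contact_force: [0.5, -0.4, 0.2]
gripper_width: 0.0007
gripper_force: 0.0
```

Emit:
jog_arm(
  deltas=[
    [[-1,0,0,-0.2,0],[-1,0,0,0,0]],
  ],
)

```text
time_s: 6.68
tcp_pos: [0.5994, -0.0924, 0.0883]
eef_rot: [180.0, -0.0, 3.3]
contact_force: [0.1, -0.4, 1.4]
gripper_width: 0.0005
gripper_force: 0.9
```

```bash
cat > rel.py <<'E'
from h import *
b=r.capture("scene"); s=r.get_state()
im=b;h=cv2.cvtColor(im,cv2.COLOR_BGR2HSV).astype(int)
o=((h[...,0]>=4)&(h[...,0]<=18)&(h[...,1]>150)&(h[...,2]>90))[205:230,240:270]
y,x=np.where(o); print(x.min()+240,x.max()+240,y.min()+205,y.max()+205)
yl=((h[...,0]>=19)&(h[...,0]<=34)&(h[...,1]>120)&(h[...,2]>60))[200:235,240:325]
print([(u,int(np.where(yl[:,u-240])[0].max()+200)) for u in(250,255,265,280,300,310)],s["contact_force"],s["tcp_pos"])
E
python3 rel.py
```

```text
249 260 215 220
[(250, 224), (255, 223), (265, 221), (280, 218), (300, 215), (310, 213)] [ 0.13611969 -0.72841606  1.40731786] [ 0.59944196 -0.09235131  0.08839169]
```

Emit:
jog_arm(
  deltas=[
    [[-1,0,0,-0.2,0],[-1,0,0,0,0]],
  ],
)

```text
time_s: 6.98
tcp_pos: [0.5996, -0.0922, 0.0862]
eef_rot: [180.0, -0.0, 3.3]
contact_force: [0.4, -1.4, 1.7]
gripper_width: 0.0005
gripper_force: 0.9
```

Emit:
jog_arm(
  deltas=[
    [[-1,0,0,-0.2,0],[-1,0,0,0,0]],
  ],
)

```text
time_s: 7.22
tcp_pos: [0.5995, -0.0922, 0.0842]
eef_rot: [180.0, -0.0, 3.3]
contact_force: [-0.5, -1.6, 2.2]
gripper_width: 0.0003
gripper_force: 1.0
```

```bash
python3 rel.py
```

```text
249 260 216 221
[(250, 225), (255, 224), (265, 222), (280, 219), (300, 215), (310, 213)] [ 0.52459564 -0.51730517  1.71447025] [ 0.59947747 -0.09216348  0.08423394]
```

Emit:
jog_arm(
  deltas=[
    [[-1,0,0,-0.3,0],[-1,0,0,-0.3,0],[-1,0,0,-0.2,0],[-1,0,0,0,0]],
  ],
)

```text
time_s: 7.78
tcp_pos: [0.5993, -0.0922, 0.0761]
eef_rot: [180.0, 0.0, 3.3]
contact_force: [1.1, -1.6, 3.1]
gripper_width: 0.0003
gripper_force: 1.2
```

Emit:
jog_arm(
  deltas=[
    [[-1,0,0,-0.2,0],[-1,0,0,0,0]],
  ],
)

```text
time_s: 8.02
tcp_pos: [0.5993, -0.0922, 0.0742]
eef_rot: [180.0, 0.0, 3.3]
contact_force: [0.0, -1.6, 2.4]
gripper_width: 0.0007
gripper_force: 1.3
```

Emit:
jog_arm(
  deltas=[
    [[-1,0,0,-0.15,0],[-1,0,0,0,0]],
  ],
)

```text
time_s: 8.28
tcp_pos: [0.5993, -0.0922, 0.0727]
eef_rot: [180.0, 0.0, 3.3]
contact_force: [0.7, -1.7, 2.3]
gripper_width: 0.0006
gripper_force: 1.3
```

```bash
python3 rel.py
```

```text
248 260 217 223
[(250, 227), (255, 226), (265, 223), (280, 220), (300, 215), (310, 213)] [-0.75818828 -2.6523485   3.22285016] [ 0.59933703 -0.09219834  0.0727231 ]
```

Emit:
jog_arm(
  deltas=[
    [[-1,0,0,-0.1,0],[-1,0,0,0,0]],
  ],
)

```text
time_s: 8.57
tcp_pos: [0.5993, -0.0923, 0.0717]
eef_rot: [180.0, 0.0, 3.3]
contact_force: [0.2, -1.4, 2.2]
gripper_width: 0.0005
gripper_force: 1.4
```

Emit:
jog_arm(
  deltas=[
    [[-1,0,0,-0.1,0],[-1,0,0,0,0]],
  ],
)

```text
time_s: 8.82
tcp_pos: [0.5994, -0.0922, 0.0707]
eef_rot: [180.0, 0.0, 3.3]
contact_force: [0.1, -1.3, 2.8]
gripper_width: 0.0008
gripper_force: 1.4
```

Emit:
jog_arm(
  deltas=[
    [[-1,0,0,-0.1,0],[-1,0,0,0,0]],
  ],
)

```text
time_s: 9.07
tcp_pos: [0.5994, -0.0923, 0.0702]
eef_rot: [180.0, -0.0, 3.3]
contact_force: [-1.7, -2.1, 7.0]
gripper_width: 0.0002
gripper_force: 3.4
```

Emit:
jog_arm(
  deltas=[
    [[-1,0,0,-0.1,0],[-1,0,0,0,0]],
  ],
)

```text
time_s: 9.32
tcp_pos: [0.5994, -0.0924, 0.0699]
eef_rot: [180.0, -0.0, 3.3]
contact_force: [-2.5, -2.0, 12.1]
gripper_width: 0.0006
gripper_force: 5.7
```

Firm stop reached. I ease off slightly and let the bubble settle.

Emit:
jog_arm(
  deltas=[
    [[-1,0,0,0.1,0],[-1,0,0,0,0],[-1,0,0,0,0],[-1,0,0,0,0],[-1,0,0,0,0],[-1,0,0,0,0],[-1,0,0,0,0],[-1,0,0,0,0]],
  ],
)

```text
time_s: 10.32
tcp_pos: [0.5994, -0.0923, 0.0702]
eef_rot: [180.0, -0.0, 3.3]
contact_force: [-0.9, -3.1, 7.3]
gripper_width: 0.0005
gripper_force: 3.4
```

Emit:
jog_arm(
  deltas=[
    [[-1,0,0,0,0],[-1,0,0,0,0],[-1,0,0,0,0],[-1,0,0,0,0],[-1,0,0,0,0],[-1,0,0,0,0]],
  ],
)

```text
time_s: 11.08
tcp_pos: [0.5994, -0.0923, 0.0703]
eef_rot: [180.0, -0.0, 3.3]
contact_force: [-1.3, -2.3, 6.9]
gripper_width: -0.0
gripper_force: 3.4
```

```bash
python3 rel.py
python3 - <<'E'
from h import *
import pickle
i=r.camera_info("wrist");a=r.capture("wrist");b=r.capture("scene")
cv2.imwrite("pics/w7.png",a);cv2.imwrite("pics/s7.png",b);pickle.dump((i,r.get_state()),open("w7.pkl","wb"))
c=cv2.resize(a[190:290,0:200],(600,300),interpolation=2); d=cv2.resize(b[195:235,235:325],(600,267),interpolation=0)
cv2.imwrite("pics/v7.png",np.vstack([c,d]))
E
```

```text
248 260 218 223
[(250, 228), (255, 226), (265, 224), (280, 220), (300, 215), (310, 213)] [-0.67566117 -2.79360948  6.90335357] [ 0.59939491 -0.09231045  0.07024665]
```

View pics/v7.png

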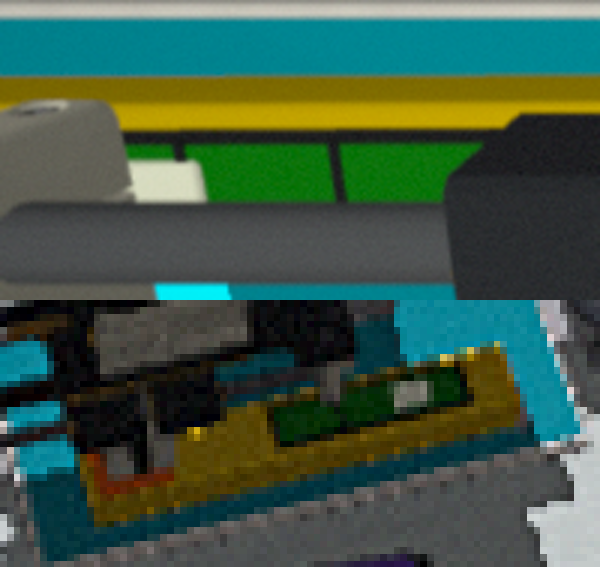

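The bubble is on the left: its right edge is near u=68, and the black lines are at u≈60 and u≈112. That puts it at about +18 to +19 mm, so the right side is low and the right knob needs about 1.7 rad clockwise. I go to look at the right knob.

Emit:
jog_arm(
  deltas=[
    [[-1,0,0,4,0],[-1,0,0,5,0],[-0.3,-3.5,-3.4,1.5,0],[-0.3,-3.5,-3.4,1.5,0],[-0.3,-2.9,-3.4,0,0],[-0.3,0,0,0,0]],
  ],
)

```text
time_s: 11.98
tcp_pos: [0.4984, -0.1952, 0.1898]
eef_rot: [-179.9, -0.0, 3.1]
contact_force: [-0.4, 0.4, 0.0]
gripper_width: 0.03
gripper_force: 0.0
```

Run:
```python
from h import *
import pickle
s=r.get_state();i=r.camera_info("wrist");a=r.capture("wrist")
pickle.dump((i,s),open("w8.pkl","wb"));cv2.imwrite("pics/w8.png",a); print(s["tcp_pos"],s["eef_rot"],s["gripper_width"])
print(project("wrist",[[.5612,-.1943,.114],[.582,-.1943,.114],[.540,-.1943,.114]],i))
```

```text
[ 0.4983962  -0.19523737  0.18982461] [-1.79947659e+02 -8.61147280e-03  3.13015229e+00] 0.02997992983170694
[[283.94014215 138.80781216]
 [285.4386113  112.06816795]
 [282.47884189 164.88388693]]
```

View pics/w8.png

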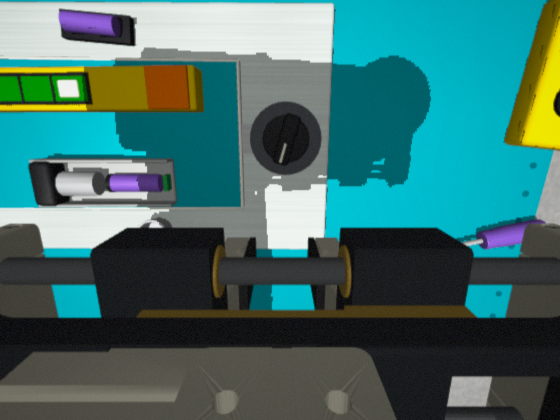

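The knob disc is centred near (286,138), and its bar runs from about (291,115) to (281,163). I measure its heading and centre numerically.

Run:
```python
from h import *
import pickle
i,s=pickle.load(open("w8.pkl","rb")); a=cv2.imread("pics/w8.png")
g=cv2.cvtColor(a,cv2.COLOR_BGR2GRAY).astype(int)
for r_ in range(104,176,5): print(" ".join(f"{v:3d}" for v in g[r_,248:326:3]))
print(back("wrist",[[291,115],[281,163],[286,138]],.114,i))
w=g[104:176,250:324]; 
for t in (26,30,34,38):
    m=(w<t).astype(np.uint8); _,l,st,ce=cv2.connectedComponentsWithStats(m); k=1+st[1:,4].argmax()
    y,x=np.where(l==k); e,v=np.linalg.eigh(np.cov(np.c_[x,y].T)); d=v[:,1]*np.sign(-v[1,1])
    c=ce[k]+[250,104]; B=back("wrist",[c-20*d,c+20*d],.114,i); q=B[1]-B[0]
    print(t,st[k],c,np.sqrt(e),np.degrees(np.arctan2(q[1],q[0])),B.mean(0))
```

```text
131 132 129 132 132 132 131 127  74  50  46  49  52  46  51  50  56  86 127 131 132 129 132 130 133 132
130 130 129 131 130  99  48  48  45  50  50  51  49  51  49  48  50  49  48  53 107 130 129 130 130 131
130 132 132 123  52  51  50  49  45  49  49  47  41  24  24  36  43  47  51  50  47  54 127 130 133 131
130 128 116  46  46  45  49  50  33  21  21  27  14  22  23  18  26  15  49  51  48  47  52 122 126 128
118 114  50  51  50  51  42  29  24  24  25  21  19  22  20  28  26  17  20  48  48  51  51  52 126 130
116  64  48  49  48  49  24  22  24  25  25  20  26  27  17  24  22  26  21  20  44  48  50  50  95 131
115  47  49  48  46  28  27  25  23  27  20  16  26  21  24  19  13  27  25  23  27  52  49  50  62 132
115  50  51  52  50  23  25  25  24  23  17  23  22  24  19  16  21  21  20  24  15  50  49  47  55 131
118  51  49  49  45  26  22  15  24  18  20  22 122  34  14  10  24  26  18  20  22  46  51  49  67 133
114  95  49  52  48  48  25  23  20  19  14  31 130  16  20  24  21  22  23  17  48  52  44  52 127 134
126 124  62  48  50  50  45  17  19  13  19 112  44  23  12 
[... 442 characters left out ...]
1 128 128 139 128
[[ 0.58001745 -0.19887827  0.114     ]
 [ 0.54148972 -0.19298114  0.114     ]
 [ 0.56193319 -0.19594188  0.114     ]]
26 [  13   10   46   51 1398] [286.30114449 139.05436338] [11.44746318 12.28593487] -23.047144688149203 [ 0.56088941 -0.19614276  0.114     ]
30 [  13    9   46   53 1682] [285.70095125 137.89595719] [11.78030835 12.26583107] -9.041550382669884 [ 0.56174541 -0.19565248  0.114     ]
34 [  13    9   47   53 1734] [285.72029988 137.9083045 ] [11.85708214 12.48132149] -8.471246575838775 [ 0.56173564 -0.19567131  0.114     ]
38 [  12    9   48   53 1779] [285.62057336 137.91231029] [11.94247277 12.62779723] -8.673717770847247 [ 0.56172825 -0.19558934  0.114     ]
```

Run:
```python
from h import *
import pickle
i,s=pickle.load(open("w8.pkl","rb")); a=cv2.imread("pics/w8.png")
g=cv2.cvtColor(a,cv2.COLOR_BGR2GRAY).astype(int)
y,x=np.where(g[118:170,268:304]>70); x+=268;y+=118
print(len(x),x.min(),x.max(),y.min(),y.max()); P=back("wrist",np.c_[x,y],.114,i)[:,:2]
e,v=np.linalg.eigh(np.cov(P.T)); print(np.sqrt(e),np.degrees(np.arctan(v[1,1]/v[0,1])),P.mean(0))
b=cv2.GaussianBlur(a[105:172,252:320],(3,3),0); b=cv2.cvtColor(b,cv2.COLOR_BGR2GRAY)
for k in range(8,60,3): print(" ".join(f"{v:2d}" for v in b[k,10:62:2]))
```

```text
61 279 303 143 169
[0.00261602 0.00493688] -4.163813169893798 [ 0.54984225 -0.19398401]
50 50 49 49 49 49 49 49 49 49 48 45 39 31 35 42 47 48 49 49 48 48 51 50 60 103
49 51 49 48 50 49 46 39 35 30 27 24 18 23 21 19 21 25 32 44 49 48 49 48 48 54
49 49 51 49 46 34 26 25 24 27 24 17 21 25 24 22 22 25 18 26 47 49 50 48 49 49
48 50 49 38 25 24 26 26 26 26 21 16 23 22 25 23 23 23 19 17 32 44 49 48 48 51
47 48 35 25 25 25 24 25 25 26 18 19 22 24 24 24 23 21 18 25 24 27 45 49 49 49
48 42 25 23 24 25 26 25 25 23 16 22 23 22 20 23 23 19 17 25 23 22 26 45 50 49
45 26 26 23 23 24 24 26 25 17 19 22 24 24 23 23 21 17 21 24 23 24 23 37 49 49
41 23 24 25 24 24 26 23 20 17 22 25 25 23 23 19 17 14 22 25 23 22 22 30 48 50
35 22 22 24 25 24 23 22 20 17 20 22 23 24 22 21 17 20 24 24 24 23 23 27 46 50
35 23 25 24 22 22 23 21 17 19 23 22 21 22 22 17 16 22 23 24 24 22 21 26 46 49
38 21 23 22 23 23 22 20 19 21 29 71 53 20 20 17 21 24 22 22 24 23 22 30 47 49
45 26 21 21 25 23 22 16 20 21 47 121 70 21 17 15 21 23 21 22 24 22 22 34 48 49
48 37 22 23 22 22 21 19 19 25 79 114 36 20 18 17 21 20 22 21 23 22 27 46 49 48
48 48 33 20 23 21 16 17 22 37 117 85 24 16 15 19 23 24 22 23 19 26 46 48 49 49
48 48 48 38 25 20 17 19 23 68 120 45 20 20 17 21 22 23 21 22 30 45 49 49 49 49
48 48 48 47 43 27 20 22 32 106 97 23 19 16 20 22 20 20 25 39 46 47 47 48 48 50
49 49 49 48 48 40 21 18 48 114 57 18 15 16 24 29 36 41 48 48 47 49 49 48 49 74
56 49 49 48 48 48 46 41 38 36 23 21 25 39 47 47 48 48 49 48 47 47 47 52 85 122
```

Emit:
jog_arm(
  deltas=[
    [[-0.3,3.2,0,0,-0.13],[-0.3,3.1,0,-1,-0.13],[-0.3,0,0,-3,0],[-0.3,0,0,-2,0],[-0.3,0,0,-2,0],[-0.3,0,0,-1,0],[-0.3,0,0,0,0]],
  ],
)

```text
time_s: 12.9
tcp_pos: [0.5633, -0.1936, 0.0989]
eef_rot: [180.0, 0.1, -11.6]
contact_force: [0.4, -0.8, -0.6]
gripper_width: 0.0309
gripper_force: 0.0
```

Emit:
jog_arm(
  deltas=[
    [[-1,0,0,0,0],[-1,0,0,0,0],[-1,0,0,0,0]],
  ],
  force=10,
)

```text
time_s: 13.28
tcp_pos: [0.5637, -0.1958, 0.1008]
eef_rot: [179.9, -0.1, -11.6]
contact_force: [0.1, -8.7, 0.7]
gripper_width: 0.0136
gripper_force: 10.0
```

Emit:
jog_arm(
  deltas=[
    [[-0.3,0,0,0,0],[-0.3,0,0,0,0],[-0.3,0,-0.2,-0.5,0],[-0.3,0,0,-0.4,0],[-0.3,0,0,0,0]],
  ],
)

```text
time_s: 13.9
tcp_pos: [0.563, -0.1961, 0.0901]
eef_rot: [180.0, 0.1, -11.6]
contact_force: [-0.0, -0.5, 0.2]
gripper_width: 0.0306
gripper_force: 0.0
```

Emit:
jog_arm(
  deltas=[
    [[-1,0,0,0,0],[-1,0,0,0,0],[-1,0,0,0,0]],
  ],
  force=20,
)

```text
time_s: 14.28
tcp_pos: [0.5635, -0.1962, 0.0909]
eef_rot: [-180.0, -0.0, -11.6]
contact_force: [-0.1, -0.0, 0.1]
gripper_width: 0.0136
gripper_force: 20.0
```

Emit:
jog_arm(
  deltas=[
    [[-1,0,0,0,-0.15],[-1,0,0,0,-0.17],[-1,0,0,0,-0.17],[-1,0,0,0,-0.17],[-1,0,0,0,-0.17],[-1,0,0,0,-0.17],[-1,0,0,0,-0.17],[-1,0,0,0,-0.17]],
  ],
)

```text
time_s: 15.28
tcp_pos: [0.5612, -0.1979, 0.0908]
eef_rot: [179.8, -0.1, -88.7]
contact_force: [-6.9, -8.6, 3.4]
gripper_width: 0.0141
gripper_force: 20.0
```

Emit:
jog_arm(
  deltas=[
    [[-1,0,0,0,-0.17],[-1,0,0,0,-0.15],[-1,0,0,0,0],[-1,0,0,0,0]],
  ],
)

```text
time_s: 15.78
tcp_pos: [0.5604, -0.1978, 0.0908]
eef_rot: [179.7, -0.2, -106.8]
contact_force: [-7.8, -6.4, 5.8]
gripper_width: 0.0138
gripper_force: 20.0
```

Emit:
jog_arm(
  deltas=[
    [[-0.3,0,0,0,0],[-0.3,0,0,0,0],[-0.3,0,0,3,0],[-0.3,0,0,4,0],[-1,0,1,0,0.18],[-1,0,1,0,0.18],[-1,0.3,1,0,0.18],[-1,0.3,1,0,0.18]],
  ],
)

```text
time_s: 16.77
tcp_pos: [0.5698, -0.1556, 0.1609]
eef_rot: [-180.0, -0.0, -65.1]
contact_force: [1.0, -0.1, -0.1]
gripper_width: 0.0011
gripper_force: 0.0
```

Emit:
jog_arm(
  deltas=[
    [[-1,0.3,0.8,0,0.18],[-1,0.3,0.8,0,0.18],[-1,0.3,0.8,0,0.18],[-1,0.3,0.8,0,0.18],[-1,0.3,0.8,0,0.18],[-1,0.3,0.8,0,0.18],[-1,0.3,0.8,0,0.18],[-1,0.3,0.8,0,0.18]],
  ],
)

```text
time_s: 17.77
tcp_pos: [0.5938, -0.0915, 0.1608]
eef_rot: [-180.0, -0.0, 17.4]
contact_force: [0.4, 0.4, 0.1]
gripper_width: 0.0005
gripper_force: 0.0
```

Emit:
jog_arm(
  deltas=[
    [[-1,0.3,0,0,0.18],[-1,0,0,0,0.18],[-1,0,0,0,0.18],[-1,0,0,-1,0.18],[-1,0,0,-1,0.18],[-1,0,0,-1,0],[-1,0,0,0,0]],
  ],
)

```text
time_s: 18.65
tcp_pos: [0.5959, -0.0921, 0.1299]
eef_rot: [-179.9, 0.0, 68.4]
contact_force: [0.4, -0.6, -0.5]
gripper_width: 0.0005
gripper_force: 0.0
```

Emit:
jog_arm(
  deltas=[
    [[-1,0.2,0,-2,0],[-1,0,0,-1.5,0],[-1,0,0,-0.6,0],[-1,0,0,-0.5,0],[-1,0,0,-0.4,0],[-1,0,0,-0.3,0],[-1,0,0,0,0]],
  ],
)

```text
time_s: 19.52
tcp_pos: [0.5987, -0.0922, 0.0779]
eef_rot: [180.0, -0.0, 68.6]
contact_force: [0.5, -1.2, 2.6]
gripper_width: 0.0005
gripper_force: 1.2
```

Emit:
jog_arm(
  deltas=[
    [[-1,0,0,-0.15,0],[-1,0,0,0,0]],
  ],
)

```text
time_s: 19.77
tcp_pos: [0.5986, -0.0922, 0.0764]
eef_rot: [180.0, -0.0, 68.6]
contact_force: [0.0, -1.4, 3.4]
gripper_width: 0.0007
gripper_force: 1.2
```

Emit:
jog_arm(
  deltas=[
    [[-1,0,0,-0.2,0],[-1,0,0,0,0]],
  ],
)

```text
time_s: 20.02
tcp_pos: [0.5985, -0.0921, 0.0742]
eef_rot: [180.0, -0.0, 68.6]
contact_force: [0.6, -1.1, 2.5]
gripper_width: 0.0001
gripper_force: 1.2
```

Emit:
jog_arm(
  deltas=[
    [[-1,0,0,-0.1,0],[-1,0,0,0,0]],
  ],
)

```text
time_s: 20.27
tcp_pos: [0.5984, -0.0922, 0.0732]
eef_rot: [180.0, 0.0, 68.6]
contact_force: [0.9, -1.4, 2.4]
gripper_width: 0.0004
gripper_force: 1.3
```

Emit:
jog_arm(
  deltas=[
    [[-1,0,0,-0.1,0],[-1,0,0,0,0]],
  ],
)

```text
time_s: 20.52
tcp_pos: [0.5985, -0.0923, 0.0726]
eef_rot: [180.0, 0.0, 68.6]
contact_force: [-1.4, -1.4, 4.9]
gripper_width: 0.0006
gripper_force: 2.6
```

Emit:
jog_arm(
  deltas=[
    [[-1,0,0,-0.03,0],[-1,0,0,0,0],[-1,0,0,0,0],[-1,0,0,0,0],[-1,0,0,0,0],[-1,0,0,0,0],[-1,0,0,0,0],[-1,0,0,0,0]],
  ],
)

```text
time_s: 21.52
tcp_pos: [0.5985, -0.0923, 0.0725]
eef_rot: [180.0, -0.0, 68.6]
contact_force: [-1.1, -0.5, 6.9]
gripper_width: 0.0002
gripper_force: 3.3
```

Emit:
jog_arm(
  deltas=[
    [[-1,0,0,0,0],[-1,0,0,0,0],[-1,0,0,0,0],[-1,0,0,0,0],[-1,0,0,0,0],[-1,0,0,0,0],[-1,0,0,0,0],[-1,0,0,0,0]],
  ],
)

```text
time_s: 22.52
tcp_pos: [0.5985, -0.0923, 0.0725]
eef_rot: [180.0, -0.0, 68.6]
contact_force: [-0.4, -1.1, 6.3]
gripper_width: 0.0001
gripper_force: 3.3
```

```bash
cat > bub.py <<'E'
from h import *
import pickle,sys
s=r.get_state();i=r.camera_info("wrist");a=r.capture("wrist");n=sys.argv[1]
cv2.imwrite(f"pics/{n}.png",a);pickle.dump((i,s),open(n+".pkl","wb")); print(s["tcp_pos"],s["contact_force"],s["time_s"])
# rectify level top: stage frame, origin stage, z ~ .079+, window centre at (.042,.035)
zt=s["tcp_pos"][2]+.0105-.004
c,q=np.cos(.0525),np.sin(.0525)
ys=np.arange(-.02,.09,.0005); xs=np.arange(.022,.064,.0005)
X,Y=np.meshgrid(xs,ys,indexing="ij")
P=np.c_[(.5518+c*X-q*Y).ravel(),(-.0145+q*X+c*Y).ravel(),np.full(X.size,zt)]
m=project("wrist",P,i).astype(np.float32).reshape(*X.shape,2)
im=cv2.remap(a,m[...,0],m[...,1],cv2.INTER_LINEAR)[::-1,::-1]  # up=+x, left=+y
cv2.imwrite(f"pics/{n}r.png",cv2.resize(im,None,fx=3,fy=3,interpolation=2))
k=im[30:55].astype(int)
for row in range(20,66,4): print(row,[(int(t[1]),int(t[2])) for t in im[row,::10]])
E
python3 bub.py w9
```

```text
[ 0.59848474 -0.0922843   0.07246853] [-0.40144973 -1.10520609  6.26152403] 22.525
20 [(0, 0), (0, 0), (0, 0), (0, 0), (0, 0), (0, 0), (0, 0), (35, 37), (37, 37), (38, 37), (40, 37), (39, 42), (39, 39), (41, 41), (40, 41), (39, 41), (41, 40), (41, 44), (40, 40), (41, 40), (42, 45), (160, 190)]
24 [(0, 0), (0, 0), (0, 0), (0, 0), (0, 0), (0, 0), (0, 0), (71, 25), (65, 29), (77, 30), (72, 32), (82, 36), (76, 31), (81, 32), (44, 38), (73, 34), (83, 33), (75, 31), (81, 31), (78, 32), (81, 30), (160, 191)]
28 [(0, 0), (0, 0), (0, 0), (0, 0), (0, 0), (0, 0), (0, 0), (118, 20), (96, 29), (120, 20), (121, 19), (124, 23), (125, 22), (124, 23), (49, 41), (126, 23), (126, 22), (125, 22), (125, 18), (126, 20), (126, 20), (155, 184)]
32 [(0, 0), (0, 0), (0, 0), (0, 0), (0, 0), (0, 0), (84, 10), (117, 17), (97, 25), (183, 166), (204, 199), (210, 204), (212, 207), (125, 25), (48, 37), (124, 19), (126, 25), (124, 19), (124, 16), (124, 18), (125, 20), (161, 190)]
36 [(0, 0), (0, 0), (0, 0), (0, 0), (0, 0), (0, 0), (115, 20), (117, 18), (102, 22), (212, 204), (225, 222), (226, 222), (226, 223), (125, 
[... 1004 characters left out ...]
, (158, 187)]
56 [(0, 0), (0, 0), (0, 0), (0, 0), (0, 0), (113, 15), (116, 18), (117, 19), (102, 24), (199, 186), (218, 214), (220, 217), (220, 217), (123, 22), (44, 37), (123, 17), (123, 17), (122, 17), (123, 19), (124, 17), (125, 24), (163, 194)]
60 [(0, 0), (0, 0), (0, 0), (0, 0), (0, 0), (115, 19), (115, 17), (116, 18), (97, 24), (118, 21), (122, 29), (121, 30), (122, 30), (122, 19), (44, 34), (122, 18), (122, 13), (122, 18), (123, 19), (124, 19), (122, 17), (160, 190)]
64 [(0, 0), (0, 0), (0, 0), (0, 0), (0, 0), (93, 21), (97, 20), (96, 18), (84, 31), (99, 20), (101, 23), (103, 25), (107, 26), (107, 17), (44, 33), (107, 20), (99, 26), (98, 24), (100, 25), (95, 28), (92, 21), (159, 189)]
```

Works well: the bubble lies between the lines. Now the sub-pixel offset.

```bash
cat > off.py <<'E'
from h import *
import sys
im=cv2.imread(f"pics/{sys.argv[1]}r.png")
p=im[34*3:54*3].mean(0)/1.0; g=p[:,1]; rd=p[:,2]
x=np.arange(len(g))/3*.5
b=np.where(rd>120)[0]; b=b[(x[b]>35)&(x[b]<85)]
run=max(np.split(b,np.where(np.diff(b)>1)[0]+1),key=len); print("bubble",x[run[0]],x[run[-1]])
d=np.clip(124-g,0,None)*(rd<80)*(g>20); 
for lo,hi in((36,48),(64,76)):
    m=(x>lo)&(x<hi)&(d>12); print("line",(x[m]*d[m]).sum()/d[m].sum(),x[m].min(),x[m].max())
E
python3 off.py w9
```

```text
bubble 44.666666666666664 62.5
line 41.489331450365555 40.0 43.0
line 70.67832815289994 69.33333333333333 72.0
```

View pics/w9r.png

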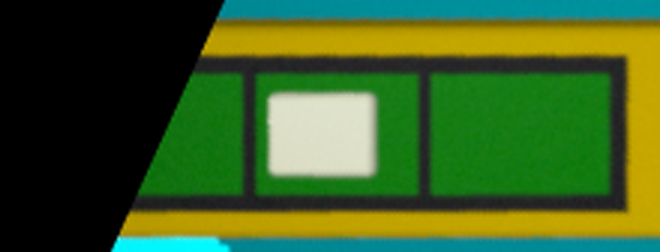

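The rectified picture shows the bubble from 268 to 376 px and the line centres at 249 and 424 px. It is 2.5 mm left of centre, so it needs about 0.22 rad more clockwise on the right knob.

Emit:
jog_arm(
  deltas=[
    [[-1,0,0,4,0],[-1,0,0,4.5,0.04],[-0.3,-1.8,-5.2,0,0.04],[-0.3,-1.8,-5.2,0,0],[-0.3,0,0,0,0],[-0.3,0,0,-3,0],[-0.3,0,0,-3.5,0],[-0.3,0,0,0,0]],
  ],
)

```text
time_s: 23.58
tcp_pos: [0.56, -0.1953, 0.0891]
eef_rot: [-179.6, 0.0, 73.2]
contact_force: [1.0, -0.0, 0.1]
gripper_width: 0.0308
gripper_force: 0.0
```

Emit:
jog_arm(
  deltas=[
    [[-1,0,0,0,0],[-1,0,0,0,0],[-1,0,0,0,0]],
  ],
  force=20,
)

```text
time_s: 23.95
tcp_pos: [0.5612, -0.1956, 0.0931]
eef_rot: [-179.9, -0.0, 73.2]
contact_force: [-6.7, 4.1, 5.5]
gripper_width: 0.0139
gripper_force: 20.0
```

Emit:
jog_arm(
  deltas=[
    [[-1,0,0,0,-0.11],[-1,0,0,0,-0.11],[-1,0,0,0,0],[-1,0,0,0,0]],
  ],
)

```text
time_s: 24.45
tcp_pos: [0.5612, -0.1956, 0.0931]
eef_rot: [-179.9, -0.0, 60.6]
contact_force: [-5.1, 4.1, 4.8]
gripper_width: 0.0138
gripper_force: 20.0
```

Emit:
jog_arm(
  deltas=[
    [[-0.3,0,0,0,0],[-0.3,0,0,0,0],[-0.3,0,0,3,0],[-0.3,0,0,3.5,0],[-1,1.8,5.2,0,0.06],[-1,1.8,5.2,0,0.06],[-1,0,0,0,0],[-1,0,0,-3,0]],
  ],
)

```text
time_s: 25.45
tcp_pos: [0.6006, -0.0916, 0.1291]
eef_rot: [179.7, -0.1, 67.5]
contact_force: [-0.5, 0.9, -0.3]
gripper_width: 0.0013
gripper_force: 0.0
```

Emit:
jog_arm(
  deltas=[
    [[-1,0,0,-2,0],[-1,0,0,-1,0],[-1,0,0,-0.6,0],[-1,0,0,-0.4,0],[-1,0,0,-0.3,0],[-1,0,0,0,0]],
  ],
)

```text
time_s: 26.2
tcp_pos: [0.5989, -0.0923, 0.0844]
eef_rot: [179.9, -0.0, 67.5]
contact_force: [0.4, -1.4, 2.0]
gripper_width: 0.0004
gripper_force: 1.1
```

Flat should now be near 0.073.

Emit:
jog_arm(
  deltas=[
    [[-1,0,0,-0.4,0],[-1,0,0,-0.3,0],[-1,0,0,-0.3,0],[-1,0,0,0,0]],
  ],
)

```text
time_s: 26.7
tcp_pos: [0.5984, -0.0921, 0.0737]
eef_rot: [-180.0, -0.0, 67.4]
contact_force: [0.9, -0.2, 2.5]
gripper_width: 0.0006
gripper_force: 1.3
```

Emit:
jog_arm(
  deltas=[
    [[-1,0,0,-0.1,0],[-1,0,0,0,0]],
  ],
)

```text
time_s: 26.95
tcp_pos: [0.5984, -0.0922, 0.0731]
eef_rot: [180.0, -0.0, 67.5]
contact_force: [0.0, -1.3, 3.1]
gripper_width: -0.0
gripper_force: 1.6
```

Emit:
jog_arm(
  deltas=[
    [[-1,0,0,-0.05,0],[-1,0,0,0,0]],
  ],
)

```text
time_s: 27.2
tcp_pos: [0.5984, -0.0922, 0.0728]
eef_rot: [180.0, -0.0, 67.5]
contact_force: [-0.7, -0.7, 6.2]
gripper_width: 0.0006
gripper_force: 2.9
```

Emit:
jog_arm(
  deltas=[
    [[-1,0,0,0,0],[-1,0,0,0,0],[-1,0,0,0,0],[-1,0,0,0,0],[-1,0,0,0,0],[-1,0,0,0,0],[-1,0,0,0,0],[-1,0,0,0,0]],
  ],
)

```text
time_s: 28.2
tcp_pos: [0.5984, -0.0922, 0.0728]
eef_rot: [180.0, -0.0, 67.5]
contact_force: [-0.8, -0.8, 5.7]
gripper_width: 0.0005
gripper_force: 2.8
```

Emit:
jog_arm(
  deltas=[
    [[-1,0,0,0,0],[-1,0,0,0,0],[-1,0,0,0,0],[-1,0,0,0,0],[-1,0,0,0,0],[-1,0,0,0,0],[-1,0,0,0,0],[-1,0,0,0,0]],
  ],
)

```text
time_s: 29.2
tcp_pos: [0.5984, -0.0922, 0.0728]
eef_rot: [180.0, -0.0, 67.5]
contact_force: [-1.2, -1.3, 6.6]
gripper_width: 0.0005
gripper_force: 2.8
```

```bash
python3 bub.py w10 | head -1; python3 off.py w10
```

```text
[ 0.59841797 -0.09221642  0.07284631] [-1.22483648 -1.31842931  6.56111308] 29.2
bubble 47.333333333333336 65.0
line 41.5738644061236 40.166666666666664 43.0
line 70.72296609251437 69.33333333333333 72.16666666666667
```

```bash
python3 -c "
from plant import r
print(r.close_job())"
```

```text
the job is handed in; nothing more can be done
None
```

The right side was low: I turned its knob about 1.9 rad clockwise and left the left knob alone. I handed the job in at about 29 s, still pressing the orange pad at about 6 N, with the level flat and the bubble measured within about 0.3 mm of centre.

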